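# Put away the stacked microscopy kit, each with its own kind

### The job

Clear up after the practical: take apart the stack of kit left on the table and put each of its four things (cover-glass box, glass staining block, Petri dish, slide box) into the green tray that already holds one of the same kind, flat on the tray's floor in the middle of its empty half. Set everything down gently, do not drop anything, and do not disturb what is already in the trays or knock over the dropping bottle or the staining jar.

Things in the scene. Friction and masses are not known exactly. Their poses are not given: they have to be found in the camera images.
- slidebox: Grey plastic slide storage box, closed, 62 mm (its x) by 90 mm (its y), 34 mm high, with a blank white card on the lid; about 0.14 kg. At the start it stands on the table and is the bottom of the stack. Origin: centre of its underside; z up.
- dish: Closed round Petri dish, clear with a straw-coloured disc of agar in it, 60 mm across, 15 mm high, straight sides; about 0.045 kg. At the start it lies on the slide box, roughly in the middle. Origin: centre of its underside; z up.
- block: Square clear glass staining block, 41 x 41 mm, 16 mm high, with a round hollow in the top; about 0.055 kg. At the start it lies on the Petri dish, roughly in the middle. Origin: centre of its underside; z up.
- coverbox: Small white plastic box of cover glasses, 28 mm (its x) by 32 mm (its y), 18 mm high; about 0.03 kg. At the start it lies on the staining block, at the top of the stack. Origin: centre of its underside; z up.
- slidebox_like: Slide box already put away, same as the stacked one, loose, in one half of its fixed green tray (130 x 220 mm, floor 3 mm thick, walls 4 mm thick, 14 mm high; one alike for each kind). Origin: centre of its underside; x, y along the tray's short, long sides; the middle of the empty half is 105 mm (+-4) towards -y, 60 mm from the long walls, 55 mm from the end wall.
- dish_like: Petri dish already put away, same as the stacked one, loose, in one half of its fixed green tray (130 x 220 mm, floor 3 mm thick, walls 4 mm thick, 14 mm high; one alike for each kind). Origin: centre of its underside; x, y along the tray's short, long sides; the middle of the empty half is 105 mm (+-4) towards -y, 60 mm from the long walls, 55 mm from the end wall.
- block_like: Staining block already put away, same as the stacked one, loose, in one half of its fixed green tray (130 x 220 mm, floor 3 mm thick, walls 4 mm thick, 14 mm high; one alike for each kind). Origin: centre of its underside; x, y along the tray's short, long sides; the middle of the empty half is 105 mm (+-4) towards -y, 60 mm from the long walls, 55 mm from the end wall.
- coverbox_like: Cover-glass box already put away, same as the stacked one, loose, in one half of its fixed green tray (130 x 220 mm, floor 3 mm thick, walls 4 mm thick, 14 mm high; one alike for each kind). Origin: centre of its underside; x, y along the tray's short, long sides; the middle of the empty half is 105 mm (+-4) towards -y, 60 mm from the long walls, 55 mm from the end wall.
- bottle: Small amber glass dropping bottle with a black cap, 26 mm across, 62 mm high, loose, standing on the table beyond the trays, on the left. Origin: centre of its underside.
- coplin_jar: Upright glass staining jar with a white round lid, 56 mm across, 96 mm high, loose, standing on the table beyond the trays, on the right. Origin: centre of its underside.

How it is judged:
By the outcome, as a careful person would: the job done as asked, in the order asked, and still so for the second after the job is handed in, with the robot touching nothing.
It also fails if it takes over 109 s, if anything falls off the work surface, if the arm or the gripper's body presses on something with over 40 N, if the wrist force passes 120 N, or if a joint passes its speed limit or range.

### The arm

A 7-joint arm with a two-finger parallel gripper is mounted at the origin on the work surface. World frame = base frame: x ahead of the robot, y to its left, z up, the work surface at z = 0. Lengths are in m, angles in rad, forces in N, time in s.
With the tool pointing down it reaches from about 0.4 to 0.85 m from the base axis. Payload 6.9 kg.
Tool frame: the origin (TCP) lies midway between the tips of the shut fingers; the grasp point (between the pads) lies 19 mm behind it (env.grip_depth is the distance from the TCP to the grasp point, in m); y points along the fingers, z is the direction in which the jaws open and shut, and the axes are right-handed (so a half turn about y gives the same grasp; the last joint's range is limited). The gripper opens to 85 mm and grips with 20 to 120 N. Pads are 22 mm wide; open, the fingers measure 114 mm over their backs; the gripper's body (76 mm by 85 mm) begins 54 mm behind the grasp point. The pads swing forward as they close: fully open they stand 13 mm farther back than shut.
Start: joints at [-1.165, 0.507, -0.238, 1.5, 0.126, 1.149, -0.155], TCP at [0.185, 0.597, 0.231] pointing down, gripper open.
Joint ranges: [-3.08, 3.08], [-0.24, 2.05], [-1.43, 1.35], [0, 2.5], [-1.52, 4.66], [0.17, 1.96], [-2.89, 2.89]. Speed limits (rad/s): [2.39, 2.39, 3.14, 3.14, 3.14, 3.14, 3.14].

### API

Orientations are given as a unit quaternion [w, x, y, z].
In Python, from cell import state, optics, env, spotter gives the robot as it stands.
- The arm moves only by the shell command python3 -m creep 'ROWS'. ROWS is JSON, a list of rows, each a list of 7 numbers: the shift along the world's x, y, z in m, then the turn, a rotation vector about the world's x, y, z in rad, then the gripper command: -1 is fully open, 1 is shut, values between are in proportion. A call has 1 to 20 rows; each row is the pose to reach, as a shift and turn from the pose commanded when the call began; what a row does not reach only later rows make up. A row lasts 1/10 s, in which the tool goes at most 50 mm and 8.59 degrees, less where a joint would pass 70% of its speed; a pose out of reach is approached as far as the arm can. A call with a gripper value outside its range is refused whole. The fingers move at their own pace and stop on an object; the grip force is fixed at half the most. Time passes only in rows, so rows that repeat a pose let the fingers close. It gives the time, the measured TCP pose, the force and the opening at its end, in the units of the state.
- state(): the state, without advancing time (a new reading comes with each control period).
- optics.snapshot(name): name is "side" or "top"; returns the picture (400x640x3 uint8, blue, green, red); there is no depth.
- optics.calibration(name): a dict with "fx", "fy", "cx", "cy" (pixels), "eye" and "attitude" of the camera in the world. Camera axes: x right, y down, z forward; pixel columns grow to the right and rows downward; lengths in m; the calibration is good to about 2 mm. A picture is of the moment at which its call begins. calibration takes no time and is no camera call.
- env.sign_off(): hands the job in, once; it reports no verdict.
Trained networks look in the newest picture that a camera, given by its name, has taken for a name from the list of things; names that differ only in an ending like _2 or _b are one class to them, and where a whole thing is asked for, a point or a joint stands for the part that bears it (a point fixed in the world has none). Each returns a list of dicts, best first, with "confidence" (0 to 1); they miss things now and then, are a little off and sometimes report something else, mostly with a low value. They report only what shows in the picture. A call takes as long as a camera call.
- spotter.search_frame(camera, thing): "box" ([left, top, right, bottom] in pixels, round what is visible of it).
- spotter.silhouettes(camera, thing): "mask" (400x640 bool, what is visible of it) and "box" ([left, top, right, bottom] in pixels, round what is visible of it).
- spotter.spot_point(camera, thing): "location" ([row, column] in pixels: a listed point, or the origin of a listed thing).
The state is a dict: "time_s": time; "q": joint angles; "dq": joint speeds; "joint_torque": joint torques, N m; "ee_pos": TCP position; "tcp_rot": TCP orientation; "ft_force": force on the tool from outside, world axes, zero at the start; "ft_torque": the same for the moment, N m; "gripper_width": finger opening in m.
Only numpy, scipy, OpenCV 4.12 (cv2) and the standard library are available. Lean on these libraries where they do the work, as an engineer would, in place of code of your own. Each camera call takes 0.05 s, during which the arm holds its last target. There are 200 camera calls.

## Working session

There is one attempt and no reset: what is moved stays moved. The work goes in short steps, Python scripts to look and compute and a shell command to move; the robot and the scene stay as the last step left them, time stands still between calls to the robot, and variables do not carry over. Pictures are saved under pics/ and viewed, about 12 in all and at most 16, crops included, and the job is handed in when it is done.

```bash
mkdir -p pics; ls; python3 - <<'E'
from cell import state, optics, env, spotter
import cv2
for n in ("side","top"):
    cv2.imwrite(f"pics/{n}0.png",optics.snapshot(n)); print(n,optics.calibration(n))
s=state()
print(s["time_s"],s["ee_pos"],s["tcp_rot"],s["gripper_width"],s["ft_force"],env.grip_depth)
E
```

```text
pics
side {'fx': 434.3643531809884, 'fy': 434.3643531809884, 'cx': 311.2495940072413, 'cy': 202.31183703039773, 'eye': array([0.43748868, 0.65054854, 0.7725497 ]), 'attitude': array([ 0.02594501, -0.06091785,  0.92672065, -0.36987121])}
top {'fx': 376.45064238686325, 'fy': 376.45064238686325, 'cx': 322.5868373654892, 'cy': 195.45634223145655, 'eye': array([ 0.4028464 , -0.00650707,  0.97928794]), 'attitude': array([ 0.04948796, -0.7006    ,  0.71106645, -0.03309217])}
0.1 [0.18513071 0.59648128 0.23051935] [-0.69855565  0.69969267 -0.10601057  0.10588644] 0.08504140873409162 [ 0.75320607 -0.63637592 -0.09259539] 0.0187
```

View pics/side0.png

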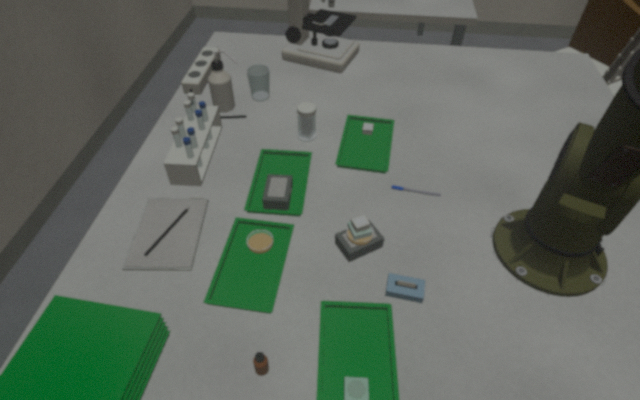

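View pics/top0.png

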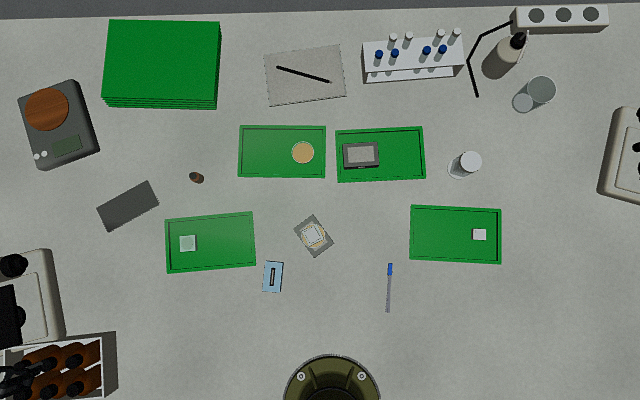

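Both pictures: stack at about (314,236) top / (358,237) side. Trays in the top view: dish (282,152), slide box (380,154), block (210,242), cover-glass (455,234). The empty halves are left, right, right and left in turn. The bottle is at (196,177), the jar at (465,164).

```bash
cat > h.py <<'E'
from cell import state, optics, env, spotter
import cv2, numpy as np
from scipy.optimize import least_squares
from scipy.spatial.transform import Rotation as R
CAL={n:optics.calibration(n) for n in("side","top")}
def rot(n): return R.from_quat(np.roll(CAL[n]["attitude"],-1)).as_matrix()
def proj(n,P):
    c=CAL[n]; p=(np.asarray(P)-c["eye"])@rot(n); return np.c_[c["fx"]*p[:,0]/p[:,2]+c["cx"],c["fy"]*p[:,1]/p[:,2]+c["cy"]]
def ray(n,uv,z):
    c=CAL[n]; d=rot(n)@np.array([(uv[0]-c["cx"])/c["fx"],(uv[1]-c["cy"])/c["fy"],1]); return c["eye"]+d*(z-c["eye"][2])/d[2]
def box(a,b,h): return np.array([[x*a/2,y*b/2,z] for x in(-1,1) for y in(-1,1) for z in(0,h)])
t=np.linspace(0,2*np.pi,48)
DIM={"slidebox":(box(.062,.09,.034),0),"dish":(np.concatenate([np.c_[.03*np.cos(t),.03*np.sin(t),0*t+z] for z in(0,.015)]),.034),
 "block":(box(.041,.041,.016),.049),"coverbox":(box(.028,.032,.018),.065),"tray":(box(.13,.22,.014),0)}
def hullpts(mask):
    m=mask.astype(np.uint8); k,l,s,_=cv2.connectedComponentsWithStats(m); m=(l==1+np.argmax(s[1:,4])).astype(np.uint8)
    h=cv2.convexHull(max(cv2.findContours(m,0,1)[0],key=cv2.contourArea))[:,0].astype(float)
    e=np.roll(h,-1,0); P=np.concatenate([a+(b-a)*np.linspace(0,1,max(2,int(np.hypot(*(b-a))*2)),endpoint=False)[:,None] for a,b in zip(h,e)])
    return P[(P[:,0]>3)&(P[:,0]<636)&(P[:,1]>3)&(P[:,1]<396)]
def fit(masks,kind,z=None,yaw0=None):
    V,z0=DIM[kind]; z=z0 if z is None else z; H={n:hullpts(m) for n,m in masks.items()}
    n0="top" if "top" in H else "side"
    c=ray(n0,H[n0].mean(0),z+V[:,2].max()/2)[:2]
    def f(p):
        W=np.c_[V[:,:2]@R.from_euler("z",p[2]).as_matrix()[:2,:2].T+p[:2],V[:,2]+z]; r=[]
        for n in H:
            g=cv2.convexHull(proj(n,W).astype(np.float32)); r+=[cv2.pointPolygonTest(g,tuple(map(float,q)),True)-.4 for q in H[n]]
        return np.array(r)
    sols=[least_squares(f,[*c,y],x_scale=[.01,.01,.2],loss="soft_l1",diff_step=1e-4) for y in ([yaw0] if yaw0 is not None else [.15,.9,1.7,2.5])]
    s=min(sols,key=lambda s:s.cost); return s.x,np.sqrt(np.mean(f(s.x)**2))
def masks(thing,cams=("top","side"),pred=None,tol=30):
    out={}
    for n in cams:
        for d in spotter.silhouettes(n,thing):
            b=d["box"]; ctr=np.array([(b[0]+b[2])/2,(b[1]+b[3])/2])
            if d["confidence"]>.3 and (pred is None or np.hypot(*(ctr-proj(n,[pred])[0]))<tol): out[n]=d["mask"]; break
    return out
E
python3 - <<'E'
from h import *
im={n:optics.snapshot(n) for n in("side","top")}
seeds={"dish":(282,152),"slidebox":(400,140),"block":(225,255),"coverbox":(430,234)}
for k,uv in seeds.items():
    P=ray("top",uv,.003); ms={}
    for n in im:
        b,g,r=[im[n][:,:,i].astype(int) for i in range(3)]
        m=((g>60)&(g>1.6*r)&(g>1.6*b)).astype(np.uint8); _,l=cv2.connectedComponents(m); u=np.round(proj(n,[P])[0]).astype(int); 
        if 0<=u[1]<400 and l[u[1],u[0]]: ms[n]=l==l[u[1],u[0]]
    for s in (ms,{"top":ms["top"]}):
        print("tray",k,list(s),*[np.round(a,4) for a in fit(s,"tray")])
st=ray("top",(314,236),.06)
for k in("coverbox","block","dish","slidebox"):
    q=st.copy(); q[2]=DIM[k][1]+.01; ms=masks(k,pred=q); 
    for s in ([ms] if len(ms)<2 else [ms,{"top":ms["top"]}]):
        if s: print(k,list(s),*[np.round(a,4) for a in fit(s,k)])
    for d in spotter.silhouettes("top",k+"_like")[:3]:
        print("  like",np.round(d["confidence"],2),np.round(d["box"]),np.round(fit({"top":d["mask"]},k,.003)[0],4))
for k,z in(("bottle",.03),("coplin_jar",.05)):
    d=spotter.search_frame("top",k)[:1]
    if d: b=d[0]["box"]; print(k,ray("top",((b[0]+b[2])/2,(b[1]+b[3])/2),z))
print(state()["time_s"])
E
```

```text
tray dish ['side', 'top'] [0.639  0.1199 3.1079] 1.3771
tray dish ['top'] [0.6372 0.122  3.1109] 1.663
tray slidebox ['side', 'top'] [ 0.6255 -0.1376  3.1679] 1.5274
tray slidebox ['top'] [ 0.6238 -0.1358  3.1719] 1.8392
tray block ['side', 'top'] [0.4026 0.306  3.2228] 1.924
tray block ['top'] [0.4006 0.3083 3.2181] 1.9092
tray coverbox ['side', 'top'] [ 0.4145 -0.3215  3.0708] 1.6778
tray coverbox ['top'] [ 0.4132 -0.3202  3.0718] 1.9813
coverbox ['top', 'side'] [0.4166 0.0415 2.039 ] 0.5231
coverbox ['top'] [0.4161 0.0418 2.0879] 0.4891
  like 0.6 [472. 229. 488. 239.] [ 0.412  -0.3769  3.0757]
  like 0.43 [447. 152. 485. 180.] [ 0.5913 -0.3525  3.13  ]
block ['top', 'side'] [0.417  0.0438 3.5819] 2.3066
block ['top'] [0.4108 0.0398 0.4977] 0.5501
  like 0.5 [176. 234. 199. 254.] [0.3985 0.3633 3.2304]
dish ['top', 'side'] [0.4156 0.0407 3.9256] 4.379
dish ['top'] [0.4155 0.0428 7.8399] 3.6237
  like 0.94 [292. 142. 316. 165.] [0.6326 0.0674 1.6908]
slidebox ['top', 'side'] [0.4147 0.0425 2.1963] 3.266
slidebox ['top'] [0.4135 0.0407 2.187 ] 4.1886
  like 0.95 [339. 141. 378. 170.] [ 0.6191 -0.0832  3.1924]
bottle [0.56964016 0.34416775 0.03      ]
coplin_jar [ 0.58357961 -0.34356339  0.05      ]
0.9
```

```bash
python3 - <<'E'
from h import *
a=cv2.resize(optics.snapshot("top")[205:267,284:346],None,fx=6,fy=6,interpolation=2)
b=cv2.resize(optics.snapshot("side")[205:267,328:390],None,fx=6,fy=6,interpolation=2)
cv2.imwrite("pics/stack.png",np.hstack([a,b]))
ms=masks("coverbox",pred=[.4165,.0415,.075])
for y in(.3,.5,1.9,2.1): print(y,fit(ms,"coverbox",yaw0=y),fit({"top":ms["top"]},"coverbox",yaw0=y))
s=state(); M=R.from_quat(np.roll(s["tcp_rot"],-1)).as_matrix(); print(M.round(3), "open dir ang",np.arctan2(M[1,2],M[0,2]))
E
```

```text
0.3 (array([0.41685055, 0.04068592, 0.40507324]), np.float64(0.9051636002420764)) (array([0.41556412, 0.03979671, 0.56310736]), np.float64(0.7144453917605299))
0.5 (array([0.416889  , 0.04072087, 0.44603962]), np.float64(0.897798595437786)) (array([0.41556752, 0.03977389, 0.53878343]), np.float64(0.7172808192939336))
1.9 (array([0.41649796, 0.04094957, 2.04648732]), np.float64(0.6564156197926205)) (array([0.41539509, 0.03998349, 2.07472047]), np.float64(0.30245905243453397))
2.1 (array([0.41639037, 0.04090165, 2.06300865]), np.float64(0.6600039419914585)) (array([0.41542945, 0.04005525, 2.1015266 ]), np.float64(0.29572190529232956))
[[ 0.955  0.     0.296]
 [-0.296  0.     0.955]
 [ 0.    -1.     0.   ]] open dir ang 1.269961136411207
```

View pics/stack.png

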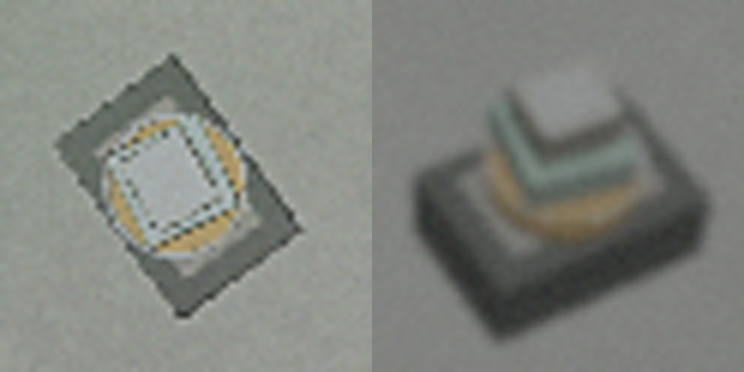

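Stack close-up: cover box on the block (edges aligned about yaw 2.07), dish and slide box below it (long axis at about 0.62 rad). Everything is roughly concentric at (0.416, 0.041). I'll move to hover over it.

```bash
python3 -m creep '[[0.12,-0.28,0,0,0,0.4,-1],[0.12,-0.28,0,0,0,0.4,-1],[0.12,-0.28,0,0,0,0.4,-1],[0.12,-0.28,0,0,0,0.4,-1],[0.12,-0.28,0,0,0,0.4,-1],[0.12,-0.28,0,0,0,0.4,-1],[0.231,-0.556,-0.06,0,0,0.8,-1],[0.231,-0.556,-0.06,0,0,0.8,-1],[0.231,-0.556,-0.06,0,0,0.8,-1],[0.231,-0.556,-0.06,0,0,0.8,-1],[0.231,-0.556,-0.06,0,0,0.8,-1],[0.231,-0.556,-0.06,0,0,0.8,-1],[0.231,-0.556,-0.06,0,0,0.8,-1],[0.231,-0.556,-0.06,0,0,0.8,-1],[0.231,-0.556,-0.06,0,0,0.8,-1],[0.231,-0.556,-0.06,0,0,0.8,-1],[0.231,-0.556,-0.06,0,0,0.8,-1]]'; python3 -c "
from h import *
s=state(); M=R.from_quat(np.roll(s['tcp_rot'],-1)).as_matrix(); print(s['ee_pos'],s['q'].round(2),M.round(3).tolist())"
```

```text
time_s: 2.8
ee_pos: [0.416, 0.0423, 0.1716]
tcp_rot: [0.685, -0.685, -0.176, 0.175]
ft_force: [-1.0, 0.6, -0.4]
gripper_width: 0.0853
[0.41601071 0.04228882 0.17157164] [-0.01  0.26 -0.19  2.1   0.07  0.78  1.83] [[0.877, 0.0, -0.481], [0.481, 0.0, 0.877], [0.001, -1.0, 0.0]]
```

```bash
python3 -m creep '[[0,-0.001,-0.04,0,0,0,-1],[0,-0.001,-0.07,0,0,0,-1],[0,-0.001,-0.09,0,0,0,-1],[0,-0.001,-0.1025,0,0,0,-1],[0,-0.001,-0.1025,0,0,0,-1],[0,-0.001,-0.1025,0,0,0,-0.4],[0,-0.001,-0.1025,0,0,0,0],[0,-0.001,-0.1025,0,0,0,0.2],[0,-0.001,-0.1025,0,0,0,0.6],[0,-0.001,-0.1025,0,0,0,1],[0,-0.001,-0.1025,0,0,0,1],[0,-0.001,-0.1025,0,0,0,1],[0,-0.001,-0.1025,0,0,0,1],[0,-0.001,-0.1025,0,0,0,1]]'
```

```text
time_s: 4.2
ee_pos: [0.4166, 0.04, 0.0696]
tcp_rot: [-0.685, 0.685, 0.175, -0.174]
ft_force: [-1.5, 0.1, 9.4]
gripper_width: 0.0264
```

```bash
python3 -m creep '[[0,0,0.003,0,0,0,1],[0,0,0.008,0,0,0,1],[0,0,0.02,0,0,0,1],[0,0,0.035,0,0,0,1],[0,0,0.05,0,0,0,1],[0,0,0.05,0,0,0,1]]'; python3 - <<'E'
from h import *
a=cv2.resize(optics.snapshot("top")[190:270,260:360],None,fx=4,fy=4,interpolation=2)
b=cv2.resize(optics.snapshot("side")[165:265,310:410],None,fx=4,fy=4,interpolation=2)
cv2.imwrite("pics/lift1.png",np.hstack([np.vstack([a,np.zeros((80,400,3),np.uint8)]),b]))
E
```

```text
time_s: 4.8
ee_pos: [0.4172, 0.04, 0.1204]
tcp_rot: [-0.685, 0.685, 0.176, -0.173]
ft_force: [-0.5, -0.2, -1.6]
gripper_width: 0.0264
```

View pics/lift1.png

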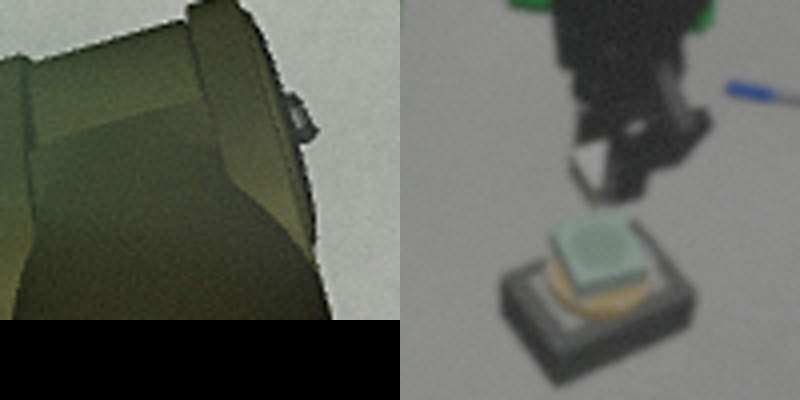

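```bash
python3 - <<'E'
from h import *
m=optics.snapshot("side")
b=cv2.convertScaleAbs(cv2.resize(m[175:225,440-110:500-110],None,fx=10,fy=10,interpolation=2),alpha=1.8)
# reference wireframe of upright box, centre between pads, underside 4 mm below the tcp
W=np.c_[DIM["coverbox"][0][:,:2]@R.from_euler("z",2.07).as_matrix()[:2,:2].T+[.4172,.04],DIM["coverbox"][0][:,2]+.1165]
for p in (proj("side",W)-[330,175])*10+5: cv2.circle(b,tuple(p.astype(int)),4,(0,0,255),-1)
cv2.imwrite("pics/lift1b.png",b)
E
```

```text
(no output)
```

View pics/lift1b.png

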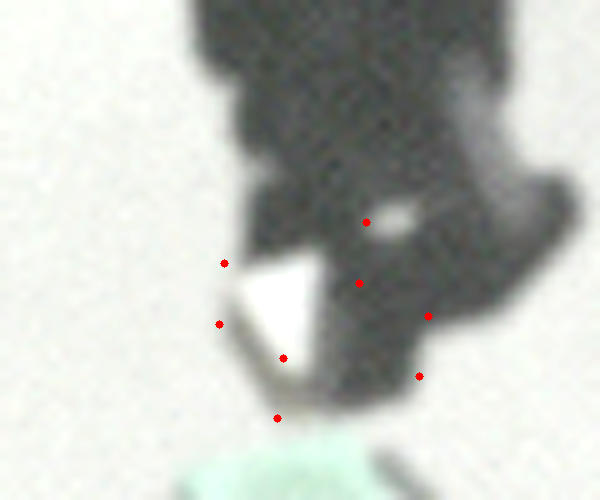

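Enlarged: the cover box sits between the pads and its edges match the red upright reference within about 1 px, so it is level, and the block stayed put. I'll carry it to its tray.

```bash
python3 -m creep '[[0,-0.02,0,0,0,-0.14,1],[0,-0.045,0,0,0,-0.28,1],[0,-0.07,0,0,0,-0.42,1],[0,-0.095,0,0,0,-0.56,1],[0,-0.12,0,0,0,-0.7,1],[0,-0.145,0,0,0,-0.84,1],[0,-0.17,0,0,0,-0.98,1],[0,-0.195,0,0,0,-1.12,1],[0,-0.22,0,0,0,-1.26,1],[0,-0.245,0,0,0,-1.4,1],[0,-0.265,0,0,0,-1.54,1],[0,-0.28,0,0,0,-1.68,1],[0,-0.295,0,0,0,-1.82,1],[0.001,-0.305,0,0,0,-1.96,1],[0.001,-0.309,0,0,0,-2.08,1],[0.001,-0.309,-0.03,0,0,-2.14,1],[0.001,-0.309,-0.06,0,0,-2.14,1],[0.001,-0.309,-0.085,0,0,-2.14,1],[0.001,-0.309,-0.098,0,0,-2.14,1],[0.001,-0.309,-0.098,0,0,-2.14,1]]'; python3 -c "
from h import *
s=state(); M=R.from_quat(np.roll(s['tcp_rot'],-1)).as_matrix(); print(s['ee_pos'],s['q'].round(2),M.round(3).tolist())"
```

```text
time_s: 6.95
ee_pos: [0.4156, -0.2682, 0.0184]
tcp_rot: [0.481, -0.483, 0.519, -0.516]
ft_force: [-0.3, -0.5, -0.3]
gripper_width: 0.0264
[ 0.41558952 -0.26817862  0.01837319] [ 0.31  0.63  0.33  2.09 -0.41  0.49  0.87] [[-0.07, -0.005, 0.998], [-0.998, 0.002, -0.07], [-0.002, -1.0, -0.005]]
```

```bash
python3 -m creep '[[0.002,-0.001,-0.004,0,0,0,1],[0.002,-0.001,-0.006,0,0,0,1],[0.002,-0.001,-0.008,0,0,0,1],[0.002,-0.001,-0.008,0,0,0,1],[0.002,-0.001,-0.008,0,0,0,1]]'
```

```text
time_s: 7.45
ee_pos: [0.4193, -0.2701, 0.0131]
tcp_rot: [-0.482, 0.482, -0.517, 0.517]
ft_force: [0.5, 0.3, -0.2]
gripper_width: 0.0266
```

```bash
python3 -m creep '[[-0.001,0,-0.002,0,0,0,1],[-0.001,0,-0.003,0,0,0,1],[-0.001,0,-0.004,0,0,0,1],[-0.001,0,-0.004,0,0,0,1]]';python3 -m creep '[[0,0,-0.001,0,0,0,1],[0,0,-0.001,0,0,0,1]]'
```

```text
time_s: 7.85
ee_pos: [0.4181, -0.27, 0.0086]
tcp_rot: [0.482, -0.482, 0.517, -0.517]
ft_force: [0.2, 0.4, 0.6]
gripper_width: 0.0263
time_s: 8.05
ee_pos: [0.4182, -0.2701, 0.0078]
tcp_rot: [-0.482, 0.482, -0.517, 0.517]
ft_force: [-0.3, 0.4, 0.0]
gripper_width: 0.0267
```

```bash
python3 -m creep '[[0,0,-0.001,0,0,0,1],[0,0,-0.001,0,0,0,1]]';python3 -m creep '[[0,0,-0.001,0,0,0,1],[0,0,-0.001,0,0,0,1]]'
```

```text
time_s: 8.25
ee_pos: [0.4182, -0.2701, 0.0077]
tcp_rot: [-0.482, 0.482, -0.517, 0.517]
ft_force: [-2.1, 2.7, 14.0]
gripper_width: 0.026
time_s: 8.45
ee_pos: [0.4183, -0.2701, 0.0076]
tcp_rot: [-0.483, 0.482, -0.517, 0.518]
ft_force: [-5.1, 3.1, 27.4]
gripper_width: 0.0264
```

```bash
python3 -m creep '[[0,0,0.002,0,0,0,1],[0,0,0.002,0,0,0,0.3],[0,0,0.002,0,0,0,0.1],[0,0,0.002,0,0,0,-0.2],[0,0,0.002,0,0,0,-0.6],[0,0,0.002,0,0,0,-0.6],[0,0,0.002,0,0,0,-0.6],[0,0,0.02,0,0,0,-0.6],[0,0,0.06,0,0,0,-0.6],[0,0,0.1,0,0,0,-1],[0,0,0.14,0,0,0,-1],[0,0,0.14,0,0,0,-1]]'; python3 - <<'E'
from h import *
for n in CAL: optics.snapshot(n)
im=optics.snapshot("side"); cv2.imwrite("pics/s2.png",im)
for d in spotter.silhouettes("side","coverbox")[:3]: print(d["confidence"],d["box"],fit({"side":d["mask"]},"coverbox",.003))
for k in("block","dish","slidebox"):
    ms=masks(k,pred=[.416,.041,DIM[k][1]+.01])
    for n in ms: print(k,n,fit({n:ms[n]},k))
    if len(ms)==2: print(k,fit(ms,k))
E
```

```text
time_s: 9.65
ee_pos: [0.4202, -0.2719, 0.1504]
tcp_rot: [-0.483, 0.481, -0.515, 0.52]
ft_force: [0.3, -0.3, -0.8]
gripper_width: 0.0851
0.71 [356.8, 144.4, 371.1, 158.7] (array([ 0.41818165, -0.26803827,  3.13571156]), np.float64(0.5094655445685213))
0.32 [252.8, 350.5, 271.3, 375.8] (array([0.57187684, 0.33923058, 3.50798947]), np.float64(1.1903557893397483))
block top (array([0.41552822, 0.04087835, 1.99313428]), np.float64(0.2950567116601757))
block side (array([0.41685592, 0.04094762, 1.97438671]), np.float64(0.2878535734427778))
block (array([0.41628284, 0.04091588, 0.4184995 ]), np.float64(0.3527501103952408))
dish top (array([ 0.41599802,  0.04149358, -5.9936059 ]), np.float64(1.7876986232004943))
dish side (array([0.41542143, 0.03472778, 0.61434066]), np.float64(4.823657889318168))
dish (array([0.41612765, 0.03579421, 5.69544167]), np.float64(4.198039030799456))
slidebox top (array([0.46550476, 0.07427697, 2.1342912 ]), np.float64(4.119505825136569))
slidebox side (array([0.41451934, 0.04144758, 2.18850018]), np.float64(0.2617620565254531))
slidebox (array([ 0.41463578,  0.0413304 , -0.96090676]), np.float64(2.4017737987756003))
```

View pics/s2.png

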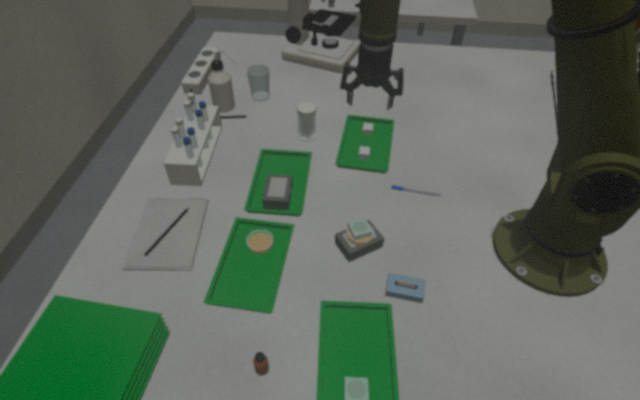

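Picture: the cover box now sits in the near half of its tray at (365,152), beside its mate at (368,127). The remaining stack is intact at (358,237). Next is the block.

```bash
python3 -m creep '[[-0.002,0.05,0,0,0,0.15,-1],[-0.002,0.1,0,0,0,0.3,-1],[-0.002,0.15,0,0,0,0.48,-1],[-0.002,0.2,0,0,0,0.48,-1],[-0.002,0.25,0,0,0,0.48,-1],[-0.002,0.29,-0.02,0,0,0.48,-1],[-0.002,0.311,-0.04,0,0,0.48,-1],[-0.002,0.311,-0.05,0,0,0.48,-1],[-0.002,0.311,-0.05,0,0,0.48,-1],[-0.002,0.311,-0.05,0,0,0.48,-1]]'; python3 -c "
from h import *
s=state(); M=R.from_quat(np.roll(s['tcp_rot'],-1)).as_matrix(); print(s['ee_pos'],s['q'].round(2),np.arctan2(M[1,2],M[0,2]))"
```

```text
time_s: 11.15
ee_pos: [0.4163, 0.0395, 0.0959]
tcp_rot: [-0.591, 0.591, -0.388, 0.388]
ft_force: [-0.3, -0.6, 0.1]
gripper_width: 0.0854
[0.41628176 0.03953733 0.09589934] [-0.37  0.4   0.29  2.21 -0.21  0.56  0.49] 0.407910194785514
```

```bash
python3 -m creep '[[0,0.001,-0.02,0,0,0,-1],[0,0.001,-0.035,0,0,0,-1],[0,0.001,-0.0425,0,0,0,-1],[0,0.001,-0.0425,0,0,0,-1],[0,0.001,-0.0425,0,0,0,-0.4],[0,0.001,-0.0425,0,0,0,-0.2],[0,0.001,-0.0425,0,0,0,0],[0,0.001,-0.0425,0,0,0,0.5],[0,0.001,-0.0425,0,0,0,1],[0,0.001,-0.0425,0,0,0,1],[0,0.001,-0.0425,0,0,0,1],[0,0.001,-0.0425,0,0,0,1]]'; python3 -m creep '[[0,0,0.001,0,0,0,1],[0,0,0.003,0,0,0,1],[0,0,0.008,0,0,0,1],[0,0,0.02,0,0,0,1],[0,0,0.035,0,0,0,1],[0,0,0.05,0,0,0,1],[0,0,0.05,0,0,0,1],[0,0,0.05,0,0,0,1]]'; python3 - <<'E'
from h import *
m=optics.snapshot("side")
b=cv2.convertScaleAbs(cv2.resize(m[165:255,310:400],None,fx=6,fy=6,interpolation=2),alpha=1.6)
cv2.imwrite("pics/lift2.png",b); print(state()["ee_pos"])
E
```

```text
time_s: 12.35
ee_pos: [0.4165, 0.0419, 0.0541]
tcp_rot: [0.592, -0.591, 0.387, -0.388]
ft_force: [-1.4, -1.2, 8.8]
gripper_width: 0.0394
time_s: 13.15
ee_pos: [0.4163, 0.0421, 0.1034]
tcp_rot: [0.592, -0.591, 0.388, -0.388]
ft_force: [0.5, -0.4, -0.0]
gripper_width: 0.0391
[0.41602072 0.04204932 0.10303293]
```

View pics/lift2.png

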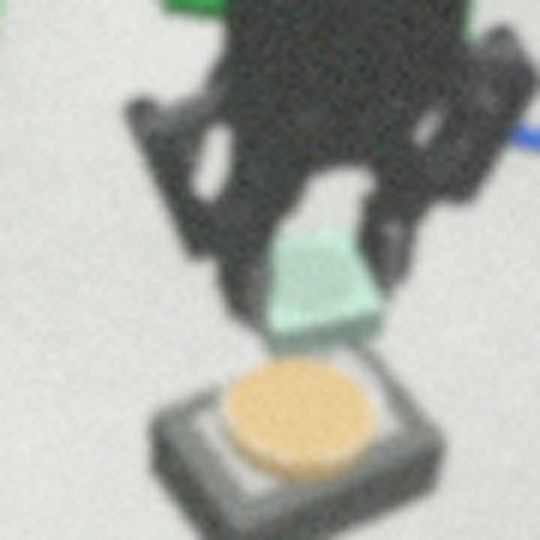

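Block held level between the pads; dish undisturbed on the slide box.

```bash
python3 -m creep '[[-0.001,0.015,0,0,0,-0.04,1],[-0.002,0.04,0,0,0,-0.08,1],[-0.004,0.07,0,0,0,-0.12,1],[-0.005,0.1,0,0,0,-0.16,1],[-0.006,0.13,0,0,0,-0.2,1],[-0.008,0.16,0,0,0,-0.24,1],[-0.01,0.185,0,0,0,-0.28,1],[-0.01,0.203,0,0,0,-0.33,1],[-0.01,0.212,0,0,0,-0.33,1],[-0.01,0.212,-0.025,0,0,-0.33,1],[-0.01,0.212,-0.055,0,0,-0.33,1],[-0.01,0.212,-0.075,0,0,-0.33,1],[-0.01,0.212,-0.084,0,0,-0.33,1],[-0.01,0.212,-0.087,0,0,-0.33,1],[-0.01,0.212,-0.087,0,0,-0.33,1],[-0.01,0.212,-0.087,0,0,-0.33,1]]'; python3 - <<'E'
from h import *
m=optics.snapshot("side")
s=state(); M=R.from_quat(np.roll(s['tcp_rot'],-1)).as_matrix(); print(s['ee_pos'],np.arctan2(M[1,2],M[0,2]))
E
```

```text
time_s: 14.8
ee_pos: [0.4067, 0.254, 0.017]
tcp_rot: [0.52, -0.519, 0.48, -0.48]
ft_force: [0.4, 0.7, -1.0]
gripper_width: 0.0389
[0.40674594 0.25413466 0.01710001] 0.08009654429773798
```

```bash
python3 -m creep '[[-0.001,0,-0.003,0,0,0,1],[-0.001,0,-0.005,0,0,0,1],[-0.001,0,-0.007,0,0,0,1],[-0.001,0,-0.008,0,0,0,1],[-0.001,0,-0.008,0,0,0,1]]'; python3 -m creep '[[0,0,-0.001,0,0,0,1],[0,0,-0.001,0,0,0,1]]'
```

```text
time_s: 15.35
ee_pos: [0.4052, 0.2539, 0.0082]
tcp_rot: [-0.52, 0.52, -0.48, 0.48]
ft_force: [0.2, 0.2, -0.3]
gripper_width: 0.039
time_s: 15.55
ee_pos: [0.4052, 0.254, 0.0081]
tcp_rot: [0.52, -0.519, 0.48, -0.48]
ft_force: [-3.4, -1.0, 14.8]
gripper_width: 0.0397
```

```bash
python3 -m creep '[[0,0,0.001,0,0,0,1],[0,0,0.001,0,0,0,0],[0,0,0.001,0,0,0,-0.2],[0,0,0.001,0,0,0,-0.4],[0,0,0.001,0,0,0,-0.6],[0,0,0.001,0,0,0,-0.6],[0,0,0.001,0,0,0,-0.6],[0,0,0.02,0,0,0,-0.6],[0,0,0.06,0,0,0,-0.6],[0,0.02,0.1,0,0,0,-1],[0,0.05,0.13,0,0,0,-1],[0,0.05,0.13,0,0,0,-1]]'; python3 - <<'E'
from h import *
for n in CAL: optics.snapshot(n)
cv2.imwrite("pics/s3.png",np.vstack([optics.snapshot("side")[200:],optics.snapshot("top")[100:300]]))
for n in CAL:
    for d in spotter.silhouettes(n,"block")[:2]: print(n,d["confidence"],d["box"],fit({n:d["mask"]},"block",.003))
for k in("dish","slidebox"):
    ms=masks(k,pred=[.416,.041,DIM[k][1]+.01])
    for n in ms: print(k,n,fit({n:ms[n]},k))
    if len(ms)==2: print(k,fit(ms,k))
E
```

```text
time_s: 16.75
ee_pos: [0.4067, 0.3093, 0.141]
tcp_rot: [0.524, -0.518, 0.479, -0.478]
ft_force: [1.2, 0.5, -0.4]
gripper_width: 0.0852
side 0.6 [346.2, 317.1, 370.9, 343.8] (array([0.40589236, 0.25318088, 3.24258026]), np.float64(0.38459119330282243))
top 0.84 [222.6, 230.4, 240.2, 247.2] (array([0.40561783, 0.2510674 , 1.61243944]), np.float64(0.42136666697154174))
top 0.75 [344.6, 140.4, 378.0, 166.7] (array([ 0.6202946 , -0.0863277 ,  3.24092222]), np.float64(7.865712496349926))
dish top (array([0.41292943, 0.04070244, 1.76659686]), np.float64(0.27526867389799275))
slidebox side (array([ 0.41176002,  0.05601113, -2.3535803 ]), np.float64(2.6867087295718326))
```

View pics/s3.png

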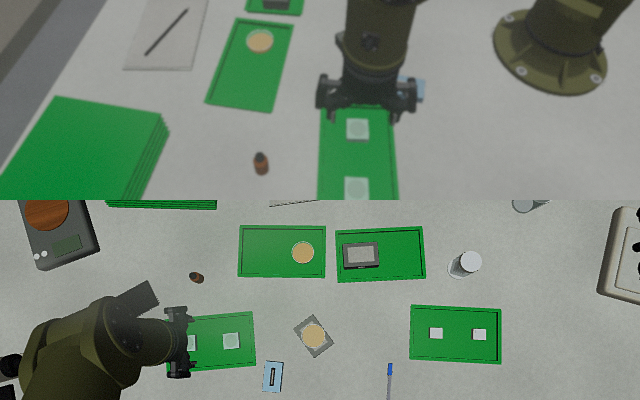

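Picture: the block sits in its tray beside its mate, at (231,340) in the lower half; the dish is still centred on the slide box at (313,335). Next is the dish.

```bash
python3 -m creep '[[0.002,-0.04,0,0,0,0,-1],[0.004,-0.09,0,0,0,0,-1],[0.006,-0.14,0,0,0,0,-1],[0.009,-0.19,0,0,0,0,-1],[0.009,-0.235,-0.01,0,0,0,-1],[0.009,-0.263,-0.03,0,0,0,-1],[0.009,-0.263,-0.05,0,0,0,-1],[0.009,-0.263,-0.05,0,0,0,-1],[0.009,-0.263,-0.05,0,0,0,-1],[0.009,-0.263,-0.05,0,0,0,-1]]'; python3 - <<'E'
from h import *
for n in CAL: optics.snapshot(n)
s=state(); M=R.from_quat(np.roll(s['tcp_rot'],-1)).as_matrix(); print(s['ee_pos'],np.arctan2(M[1,2],M[0,2]))
ms=masks("dish",pred=[.414,.041,.044])
for n in ms: print(n,fit({n:ms[n]},"dish"))
E
```

```text
time_s: 18.25
ee_pos: [0.4147, 0.0415, 0.0879]
tcp_rot: [0.52, -0.52, 0.479, -0.479]
ft_force: [0.8, -0.7, 0.1]
gripper_width: 0.0855
[0.41468259 0.04165373 0.08793739] 0.08153272056736144
side (array([0.41473   , 0.04026185, 2.57658195]), np.float64(0.31650282685913383))
```

```bash
python3 -m creep '[[0,-0.001,-0.025,0,0,0,-1],[0,-0.001,-0.042,0,0,0,-1],[0,-0.001,-0.05,0,0,0,-1],[0,-0.001,-0.054,0,0,0,-1],[0,-0.001,-0.054,0,0,0,-1],[0,-0.001,-0.054,0,0,0,-0.6],[0,-0.001,-0.054,0,0,0,-0.45],[0,-0.001,-0.054,0,0,0,-0.3],[0,-0.001,-0.054,0,0,0,0.2],[0,-0.001,-0.054,0,0,0,1],[0,-0.001,-0.054,0,0,0,1],[0,-0.001,-0.054,0,0,0,1]]'; python3 -m creep '[[0,0,0.001,0,0,0,1],[0,0,0.002,0,0,0,1],[0,0,0.004,0,0,0,1],[0,0,0.006,0,0,0,1],[0,0,0.008,0,0,0,1],[0,0,0.008,0,0,0,1]]'; python3 - <<'E'
from h import *
m=optics.snapshot("side")
b=cv2.convertScaleAbs(cv2.resize(m[170:270,310:410],None,fx=6,fy=6,interpolation=2),alpha=1.6)
cv2.imwrite("pics/lift3.png",b); print(state()["ee_pos"])
E
```

```text
time_s: 19.65
ee_pos: [0.4146, 0.04, 0.0343]
tcp_rot: [0.52, -0.519, 0.479, -0.48]
ft_force: [-1.9, -0.2, 13.0]
gripper_width: 0.0576
time_s: 20.25
ee_pos: [0.4143, 0.04, 0.0415]
tcp_rot: [0.52, -0.52, 0.48, -0.48]
ft_force: [1.0, 0.2, -0.6]
gripper_width: 0.0575
[0.41430559 0.0399535  0.04138822]
```

View pics/lift3.png

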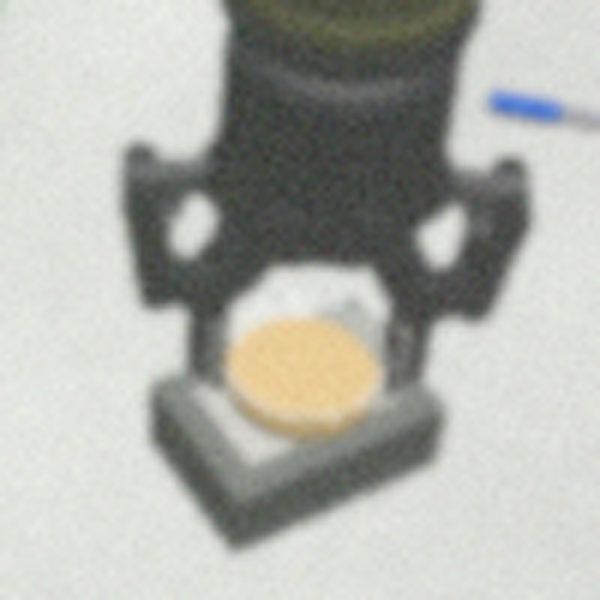

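Dish is level, just off the slide box, and held on both sides. I'll carry it to its tray.

```bash
python3 -m creep '[[0,0,0.015,0,0,0,1],[0,0,0.035,0,0,0,1],[0.01,0.006,0.055,0,0,0,1],[0.03,0.018,0.06,0,0,-0.02,1],[0.055,0.033,0.06,0,0,-0.04,1],[0.08,0.048,0.06,0,0,-0.06,1],[0.105,0.063,0.06,0,0,-0.08,1],[0.13,0.078,0.06,0,0,-0.1,1],[0.155,0.093,0.06,0,0,-0.115,1],[0.18,0.108,0.06,0,0,-0.115,1],[0.2,0.12,0.06,0,0,-0.115,1],[0.217,0.13,0.06,0,0,-0.115,1],[0.226,0.1345,0.055,0,0,-0.115,1],[0.226,0.1345,0.035,0,0,-0.115,1],[0.226,0.1345,0.01,0,0,-0.115,1],[0.226,0.1345,-0.012,0,0,-0.115,1],[0.226,0.1345,-0.024,0,0,-0.115,1],[0.226,0.1345,-0.028,0,0,-0.115,1],[0.226,0.1345,-0.028,0,0,-0.115,1],[0.226,0.1345,-0.028,0,0,-0.115,1]]'; python3 - <<'E'
from h import *
optics.snapshot("side")
s=state(); M=R.from_quat(np.roll(s['tcp_rot'],-1)).as_matrix(); print(s['ee_pos'],np.arctan2(M[1,2],M[0,2]))
E
```

```text
time_s: 22.3
ee_pos: [0.6409, 0.1744, 0.0143]
tcp_rot: [-0.492, 0.491, -0.508, 0.509]
ft_force: [-0.7, -0.2, -0.3]
gripper_width: 0.0576
[0.64095922 0.17442371 0.01445646] -0.035081778074698027
```

```bash
python3 -m creep '[[-0.001,0,-0.004,0,0,0,1],[-0.001,0,-0.007,0,0,0,1],[-0.001,0,-0.009,0,0,0,1],[-0.001,0,-0.01,0,0,0,1],[-0.001,0,-0.01,0,0,0,1]]'; python3 -m creep '[[0,0,-0.001,0,0,0,1],[0,0,-0.001,0,0,0,1]]'
```

```text
time_s: 22.85
ee_pos: [0.639, 0.1745, 0.0036]
tcp_rot: [0.491, -0.491, 0.509, -0.509]
ft_force: [-1.8, 0.8, 3.3]
gripper_width: 0.0576
time_s: 23.05
ee_pos: [0.639, 0.1745, 0.0035]
tcp_rot: [0.491, -0.491, 0.509, -0.508]
ft_force: [-4.5, 0.3, 10.8]
gripper_width: 0.0572
```

```bash
python3 -m creep '[[0,0,0.001,0,0,0,0.5],[0,0,0.001,0,0,0,-0.3],[0,0,0.001,0,0,0,-0.45],[0,0,0.001,0,0,0,-0.6],[0,0,0.001,0,0,0,-0.65],[0,0,0.001,0,0,0,-0.65],[0,0,0.001,0,0,0,-0.65],[0,0,0.02,0,0,0,-0.65],[0,0,0.06,0,0,0,-0.65],[0,0,0.1,0,0,0,-1],[0,0.03,0.14,0,0,0,-1],[0,0.07,0.14,0,0,0,-1],[0,0.07,0.14,0,0,0,-1],[0,0.07,0.14,0,0,0,-1]]'; python3 - <<'E'
from h import *
for n in CAL: optics.snapshot(n)
cv2.imwrite("pics/s4.png",np.vstack([optics.snapshot("side")[100:340],optics.snapshot("top")[100:300]]))
print(state()["ee_pos"])
for n in CAL:
    for d in spotter.silhouettes(n,"dish")[:2]: print(n,d["confidence"],d["box"],fit({n:d["mask"]},"dish",.003))
ms=masks("slidebox",pred=[.416,.041,.017])
for n in ms: print(n,fit({n:ms[n]},"slidebox"))
if len(ms)==2: print(fit(ms,"slidebox"))
E
```

```text
time_s: 24.45
ee_pos: [0.6385, 0.2461, 0.1419]
tcp_rot: [0.492, -0.492, 0.508, -0.508]
ft_force: [-0.9, -1.0, -0.4]
gripper_width: 0.0851
[0.63925837 0.24272117 0.14191203]
side 0.89 [228.6, 267.3, 260.9, 296.7] (array([0.63991028, 0.17425243, 1.7852121 ]), np.float64(0.6505135761656154))
top 0.82 [251.9, 140.2, 271.1, 162.3] (array([0.63746131, 0.17432514, 0.52212524]), np.float64(0.5721014330336516))
top (array([ 0.41296517,  0.03928327, -0.94357223]), np.float64(0.2983649968389695))
side (array([0.41460265, 0.04098441, 2.21046523]), np.float64(0.6313225809868881))
(array([0.4138488 , 0.04010406, 2.20423356]), np.float64(0.5799283398250265))
```

View pics/s4.png

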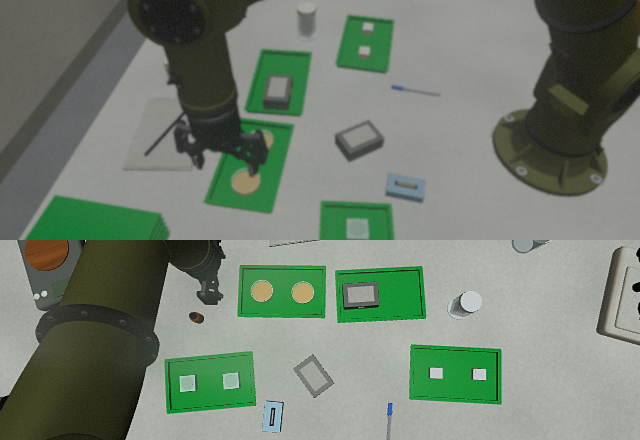

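Picture: two dishes in the dish tray at (261,291) and (302,292), two blocks and two cover boxes in theirs. The slide box is alone at (313,376), yaw about -0.94. I'll fetch it.

```bash
python3 -m creep '[[-0.03,-0.03,0,0,0,-0.14,-1],[-0.065,-0.06,0,0,0,-0.28,-1],[-0.1,-0.09,0,0,0,-0.42,-1],[-0.13,-0.12,0,0,0,-0.56,-1],[-0.165,-0.15,0,0,0,-0.7,-1],[-0.195,-0.18,0,0,0,-0.84,-1],[-0.225,-0.2045,-0.02,0,0,-0.905,-1],[-0.225,-0.2045,-0.06,0,0,-0.905,-1],[-0.225,-0.2045,-0.08,0,0,-0.905,-1],[-0.225,-0.2045,-0.08,0,0,-0.905,-1],[-0.225,-0.2045,-0.08,0,0,-0.905,-1],[-0.225,-0.2045,-0.08,0,0,-0.905,-1]]'; python3 - <<'E'
from h import *
optics.snapshot("side")
s=state(); M=R.from_quat(np.roll(s['tcp_rot'],-1)).as_matrix(); print(s['ee_pos'],s['q'].round(2),np.arctan2(M[1,2],M[0,2]))
ms=masks("slidebox",("side",),pred=[.416,.041,.017])
for n in ms: print(n,fit({n:ms[n]},"slidebox"))
E
```

```text
time_s: 26.05
ee_pos: [0.4151, 0.0398, 0.0632]
tcp_rot: [-0.22, 0.219, -0.672, 0.672]
ft_force: [0.0, 0.3, 1.2]
gripper_width: 0.0854
[0.41509761 0.03995538 0.06325287] [-0.59  0.53  0.64  2.25 -0.62  0.54 -0.41] -0.9398128134658302
side (array([0.41540149, 0.04096063, 2.20590844]), np.float64(0.7768572197753495))
```

```bash
python3 -m creep '[[-0.001,0.0005,-0.02,0,0,0,-1],[-0.001,0.0005,-0.038,0,0,0,-1],[-0.001,0.0005,-0.05,0,0,0,-1],[-0.001,0.0005,-0.056,0,0,0,-1],[-0.001,0.0005,-0.056,0,0,0,-1],[-0.001,0.0005,-0.056,0,0,0,-0.6],[-0.001,0.0005,-0.056,0,0,0,-0.5],[-0.001,0.0005,-0.056,0,0,0,-0.35],[-0.001,0.0005,-0.056,0,0,0,0.2],[-0.001,0.0005,-0.056,0,0,0,1],[-0.001,0.0005,-0.056,0,0,0,1],[-0.001,0.0005,-0.056,0,0,0,1]]'; python3 -m creep '[[0,0,0.002,0,0,0,1],[0,0,0.006,0,0,0,1],[0,0,0.015,0,0,0,1],[0,0,0.03,0,0,0,1],[0,0,0.05,0,0,0,1],[0,0,0.07,0,0,0,1],[0,0,0.07,0,0,0,1],[0,0,0.07,0,0,0,1]]'; python3 - <<'E'
from h import *
m=optics.snapshot("side")
b=cv2.convertScaleAbs(cv2.resize(m[160:270,300:410],None,fx=5,fy=5,interpolation=2),alpha=1.6)
cv2.imwrite("pics/lift4.png",b); print(state()["ee_pos"])
E
```

```text
time_s: 27.35
ee_pos: [0.4139, 0.0403, 0.0072]
tcp_rot: [-0.22, 0.219, -0.672, 0.672]
ft_force: [-1.4, 0.2, 9.3]
gripper_width: 0.0608
time_s: 28.15
ee_pos: [0.4132, 0.0408, 0.0764]
tcp_rot: [0.22, -0.219, 0.672, -0.672]
ft_force: [-0.7, -0.1, -1.1]
gripper_width: 0.0608
[0.41289088 0.04078264 0.07593951]
```

View pics/lift4.png

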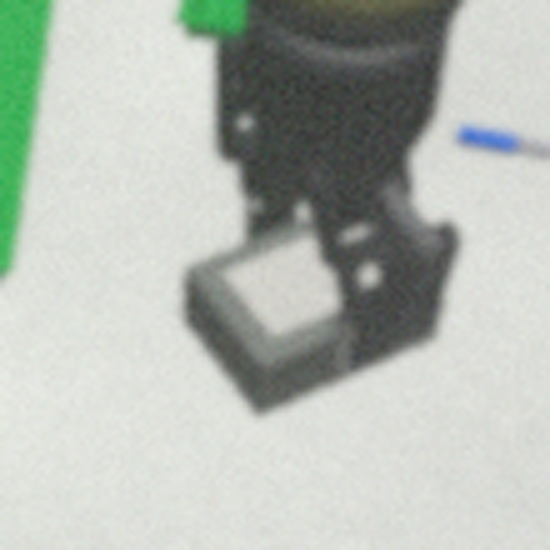

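Slide box held level, about 7 cm up. I'll carry it to the empty half of its tray.

```bash
python3 -m creep '[[0.01,-0.01,0,0,0,0.06,1],[0.025,-0.027,0,0,0,0.14,1],[0.043,-0.047,0,0,0,0.23,1],[0.062,-0.068,0,0,0,0.32,1],[0.081,-0.088,0,0,0,0.41,1],[0.1,-0.109,0,0,0,0.5,1],[0.119,-0.13,0,0,0,0.59,1],[0.138,-0.15,0,0,0,0.68,1],[0.157,-0.171,0,0,0,0.77,1],[0.175,-0.191,0,0,0,0.86,1],[0.192,-0.209,0,0,0,0.94,1],[0.204,-0.223,0,0,0,0.968,1],[0.212,-0.231,0,0,0,0.968,1],[0.212,-0.231,-0.015,0,0,0.968,1],[0.212,-0.231,-0.035,0,0,0.968,1],[0.212,-0.231,-0.048,0,0,0.968,1],[0.212,-0.231,-0.054,0,0,0.968,1],[0.212,-0.231,-0.054,0,0,0.968,1],[0.212,-0.231,-0.054,0,0,0.968,1]]'; python3 - <<'E'
from h import *
optics.snapshot("side")
s=state(); M=R.from_quat(np.roll(s['tcp_rot'],-1)).as_matrix(); print(s['ee_pos'],np.arctan2(M[1,2],M[0,2]))
E
```

```text
time_s: 30.1
ee_pos: [0.6254, -0.1904, 0.0226]
tcp_rot: [0.507, -0.507, 0.493, -0.493]
ft_force: [-0.3, 0.5, -1.1]
gripper_width: 0.0608
[ 0.62560792 -0.19061264  0.02295061] 0.028024798283878292
```

```bash
python3 -m creep '[[0,0,-0.004,0,0,0,1],[0,0,-0.007,0,0,0,1],[0,0,-0.01,0,0,0,1],[0,0,-0.011,0,0,0,1],[0,0,-0.012,0,0,0,1],[0,0,-0.012,0,0,0,1]]'; python3 -m creep '[[0,0,-0.001,0,0,0,1],[0,0,-0.001,0,0,0,1]]'
```

```text
time_s: 30.75
ee_pos: [0.6252, -0.1906, 0.0104]
tcp_rot: [0.507, -0.507, 0.493, -0.493]
ft_force: [-0.8, -0.1, -0.5]
gripper_width: 0.0607
time_s: 30.95
ee_pos: [0.6252, -0.1907, 0.0103]
tcp_rot: [0.507, -0.507, 0.493, -0.493]
ft_force: [-4.0, 1.5, 7.9]
gripper_width: 0.0607
```

```bash
python3 -m creep '[[0,0,0.0005,0,0,0,0.5],[0,0,0.0005,0,0,0,-0.3],[0,0,0.0005,0,0,0,-0.45],[0,0,0.0005,0,0,0,-0.6],[0,0,0.0005,0,0,0,-0.7],[0,0,0.0005,0,0,0,-0.7],[0,0,0.0005,0,0,0,-0.7],[0,0,0.02,0,0,0,-0.7],[0,0,0.06,0,0,0,-0.7],[0,0,0.1,0,0,0,-0.7],[0,0,0.15,0,0,0,-0.7],[-0.05,0.04,0.17,0,0,0,-0.7],[-0.1,0.08,0.17,0,0,0,-0.7],[-0.15,0.13,0.17,0,0,0,-0.7],[-0.15,0.18,0.17,0,0,0,-0.7],[-0.15,0.2,0.17,0,0,0,-0.7],[-0.15,0.2,0.17,0,0,0,-0.7],[-0.15,0.2,0.17,0,0,0,-0.7]]'; python3 - <<'E'
from h import *
for n in CAL: optics.snapshot(n)
cv2.imwrite("pics/s5.png",np.vstack([optics.snapshot("side")[90:400],optics.snapshot("top")[100:290]]))
for k,T in {"slidebox":(.6265,-.191),"dish":(.64,.1745),"block":(.406,.254),"coverbox":(.418,-.269)}.items():
    for n in CAL:
        ms=masks(k,(n,),pred=[*T,.015],tol=20)
        for m in ms: print(k,T,m,*[np.round(a,4) for a in fit({m:ms[m]},k,.003)])
E
```

```text
time_s: 32.75
ee_pos: [0.4749, 0.0118, 0.1795]
tcp_rot: [0.508, -0.508, 0.492, -0.492]
ft_force: [0.1, 0.4, 0.1]
gripper_width: 0.0727
slidebox (0.6265, -0.191) side [ 0.626  -0.2021  3.1653] 1.6831
slidebox (0.6265, -0.191) top [ 0.6235 -0.1896  3.1647] 0.2402
dish (0.64, 0.1745) side [0.6393 0.1741 1.6424] 0.2803
dish (0.64, 0.1745) top [0.6383 0.1748 0.4012] 0.4883
block (0.406, 0.254) side [0.4052 0.253  1.6857] 0.3559
block (0.406, 0.254) top [0.4061 0.2512 1.6376] 0.7796
coverbox (0.418, -0.269) top [ 0.4168 -0.2691  3.0684] 0.302
```

View pics/s5.png

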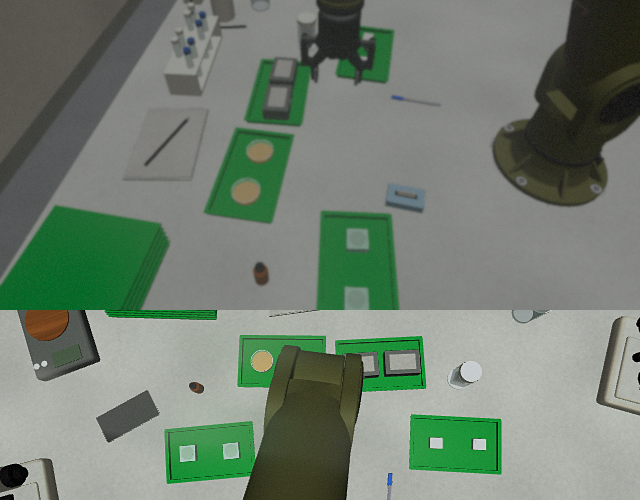

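Final picture: each tray holds its pair. The bottle (261,273 upper) and the jar (465,375 lower) are standing, and the gripper is clear of everything. Handing in.

```bash
python3 -c "
from cell import env; print(env.sign_off())"
```

```text
the job is handed in; nothing more can be done
None
```

I took the stack apart from the top down. The cover-glass box, staining block, Petri dish and slide box are each in the tray with their own kind, and I handed the job in at about 33 s. Each was lowered in 1 mm steps until it touched the tray floor, then released. The highest contact force was 27 N, at the cover box, and no call reported a wrist force near the limit.

**Placings:** the last fits put all four flat on the tray floor within about 3 mm of the middle of their empty halves.

**Check that disagreed:** the side camera put the slide box 11 mm off in y, but with a poor fit because the other slide box partly hides it. The top camera had it within about 3 mm, with a good fit.

**Checks not made:** in the last round the cover box was confirmed from the top camera only, because the gripper hid it from the side. Right after it was placed, the side camera had it within 1 mm. For the things already in the trays I only looked at the pictures, with no fresh measurement; those in view look unmoved. The bottle and the jar are still standing.

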